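# Wind the vial carriage out with the service crank

## Robot

A 6-joint arm with a two-finger parallel gripper is mounted at the origin on the work surface. World frame = base frame: x ahead of the robot, y to its left, z up, the work surface at z = 0. Lengths are in m, angles in rad, forces in N, time in s.
With the tool pointing down it reaches from about 0.375 to 0.9 m from the base axis. Payload 3.1 kg.
Tool frame: the origin (TCP) lies midway between the tips of the shut fingers; the grasp point (between the pads) lies 19 mm behind it; z points along the fingers, y is the line along which they close (so a half turn about z gives the same grasp; the last joint's range is limited). The gripper opens to 87 mm and grips with 3 to 60 N. Pads are 19 mm wide; open, the fingers measure 117 mm over their backs; the gripper's body (75 mm by 190 mm) begins 51 mm behind the grasp point.
Start: joints at [1.067, 0.527, 1.433, -0, 1.181, -0.178], TCP at [0.2, 0.592, 0.223] pointing down, gripper open.
Joint ranges: [-3.08, 3.08], [-0.75, 2.2], [0.22, 2.44], [-1.43, 4.57], [0, 2.65], [-2.85, 2.85]. Speed limits (rad/s): [2.79, 2.79, 3.14, 3.14, 3.14, 3.14].

## Interface

Orientations are given as a unit quaternion [x, y, z, w].
In Python, from rig import get_obs, cams, job gives the robot as it stands.
- The arm moves only by the tool servo_tool, never from a script. Its argument "moves" is text: rows parted by semicolons, each of 5 numbers parted by spaces: the shift along the tool's x, y, z in m, then the turn about the tool's z in degrees, then the finger opening in m, from 0 to 0.087. In form: dx dy dz spin claw; .... A call has 1 to 10 rows; each row is the pose to reach, as a shift and turn from the pose commanded when the call began, along the tool's axes at that moment; what a row does not reach only later rows make up. A row lasts 1/12 s, in which the tool goes at most 41.7 mm and 7.16 degrees, less where a joint would pass 70% of its speed; a pose out of reach is approached as far as the arm can. A call with a gripper value outside its range is refused whole. The fingers move at their own pace and stop on an object; "grip_force" is the grip in N (left out, the last holds). Time passes only in rows, so rows that repeat a pose let the fingers close. It gives the time, the measured TCP pose, the force, the opening and the grip force at its end, in the units of the state.
- get_obs(): the state, without advancing time (a new reading comes with each control period).
- cams.camera(name): name is "scene" or "top" or "wrist"; returns the picture (400x640x3 uint8, blue, green, red); there is no depth.
- cams.camera_model(name): a dict with "fx", "fy", "cx", "cy" (pixels), "dist" ([k1, k2, p1, p2, k3] as OpenCV has them; the pictures are not rectified), "R" (3x3) and "t" (3): a world point X has camera coordinates R X + t. Camera axes: x right, y down, z forward; pixel columns grow to the right and rows downward; lengths in m; the calibration is good to about 2 mm. A picture is of the moment at which its call begins: read the wrist's pose just before it. camera_model takes no time and is no camera call; for the wrist camera it gives the pose at the moment of the call.
- job.hand_in(): hands the job in; it is judged then, once.
The state is a dict: "time": time; "q": joint angles; "joint_velocities": joint speeds; "joint_torque": joint torques, N m; "position": TCP position; "tool_rot": TCP orientation; "ft_force": force on the tool from outside, world axes, zero at the start; "moment": the same for the moment, N m; "grip_width": finger opening in m; "grip_force": force on a finger pad.
Only numpy, scipy, OpenCV 4.12 (cv2) and the standard library are available. Lean on these libraries where they do the work, as an engineer would, in place of code of your own. Each camera call takes 0.05 s, during which the arm holds its last target. There are 200 camera calls.

## Task

The vial feeder has lost power. Pick up the loose red-and-black service crank, fit it fully down onto the square steel shaft on top of the feeder, and wind it clockwise (seen from above), round and round, until the blue vial carriage comes fully up against its orange end stop. Turn gently: stop as soon as you feel the stop, never force the shaft, do not push the vial rack by hand, leave the other glassware alone, and leave the crank sitting on the shaft.

Things in the scene. Friction and masses are not known exactly. Their poses are not given: they have to be found in the camera images.
- crank: Loose black crank, 0.15 to 0.25 kg, lying flat, mouth down. Origin: centre of its square socket's mouth, on the underside; z up, x along the arm to the knob. Socket 17.2 mm square (sides along x, y), 18 mm deep, in a hub 34 x 34 mm, 24 mm tall. Arm 18 mm wide, 14 mm tall, flush with the underside, to x = 70 mm. A spinning knob stands at x = 60 mm.
- crank_grip (a point): Middle of the crank's red square grip, 24 x 24 mm (sides along the crank's x and y), on the socket's axis on top of the hub, from 24 to 52 mm above the crank's underside; this point is 38 mm above it.
- crank_knob (a point): Middle of the crank's upright red knob: a 20 mm diameter, 46 mm tall cylinder (from 19 to 65 mm above the crank's underside) that spins freely on a pin, 60 mm from the crank's axis; this point is 42 mm above the underside.
- shaft: Upright square steel shaft, 16 mm across flats, 16 mm tall, on a round dark boss (48 mm diameter, top 80 mm above the bench, 14 mm above the feeder). Origin: on its axis at the boss top; z up, x and y square to the flats; turns with it. The top 3 mm narrow in two steps to 13 mm. The crank is home when its underside rests on the boss. Never load their contact over 120 N.
- shaft_top (a point): Centre of the shaft's top face, 16 mm above the boss. The shaft takes about 0.25 N m to turn and holds where it is left. Clockwise turning from above drives the carriage out 24 mm per turn; 1.4 to 2.1 turns are needed. At the end stop it is rigid: force rises sharply. 24 N on the knob against the stop loads the socket with about 120 N: too much.
- carriage: Sliding carriage with its blue vial rack and capped vials: 100 x 70 mm, 50 mm tall. Origin: centre of its underside, 76 mm above the bench. It slides along the feeder's x, winding out towards -x, the feeder's front; its end stop comes when its origin is somewhere between x = -32 and -41 mm in the feeder's frame: the exact place must be felt. Not to be pushed.
- unit: The cream vial feeder, 260 (x) x 320 (y) x 66 mm, fixed to the bench. Origin: centre of its underside. The shaft's axis is at x = 0, y = -85 mm, the carriage runs along x at y = 80 mm, and the orange stop block is at x = -92 mm, y = 80 mm, up to 92 mm above the bench.
- amber_bottle: Bystander: amber bottle with a blue cap, 68 mm diameter, 150 mm tall. Origin: centre of its underside.
- beaker: Bystander: glass beaker, 60 mm diameter, 70 mm tall. Origin: centre of its underside.
- wash_jar: Bystander: small blue jar with a white cap, 56 mm diameter, 80 mm tall. Origin: centre of its underside.

How it is judged:
On the way, in this order (a step that is already met when the one before it is completed fails the run):
1. the crank is fully home on the square shaft (z of crank in the frame of shaft between -0.003 and 0.003 m and horizontal distance between crank and shaft below 0.003 m and angle between crank's own z axis and vertical below 0.1 rad), for 0.2 s.
2. the carriage has been wound up against its end stop with the crank on the shaft (x of carriage in the frame of unit below -0.0331 m and horizontal distance between crank and shaft below 0.004 m and z of crank in the frame of shaft below 0.008 m), for 0.1 s.
At the end, for the whole second after the job is handed in: The carriage is within 1 mm (15 degrees of crank) of its end stop; the crank sits on the shaft, its underside within 4 mm of the boss, within 3 mm of the axis, tilted less than 0.1 rad, at rest and released (x of carriage in the frame of unit below -0.0331 m and z of crank in the frame of shaft below 0.004 m and horizontal distance between crank and shaft below 0.003 m and angle between crank's own z axis and vertical below 0.1 rad and linear speed of crank below 0.02 m/s); the robot touches nothing.
It fails at once if crank and shaft forced together with more than 120 N (contact force between crank and shaft above 120 N).
It fails at once if the carriage or its vials pushed by the robot (over 3 N) (contact force between the arm and carriage above 3 N).
It fails at once if a bystander moved more than 20 mm (distance of any of amber_bottle, beaker, wash_jar from where it was at the start of the episode above 0.02 m).
It also fails if it takes over 72 s, if anything falls off the work surface, if the arm or the gripper's body presses on something with over 40 N, if the wrist force passes 120 N, or if a joint passes its speed limit or range.

## Working session

There is one attempt and no reset: what is moved stays moved. The work goes in short steps, Python scripts to look and compute and a tool call to move; the robot and the scene stay as the last step left them, time stands still between calls to the robot, and variables do not carry over. Pictures are saved under pics/ and viewed, at most 10 in all, crops included, and the job is handed in when it is done.

Besides the shell and the picture viewer there is one more tool, called after "Call:" as name(argument=value, ...) on one line, values as JSON. servo_tool: Moves the arm, as the interface text tells. Its arguments: {"type":"object","properties":{"moves":{"type":"string"},"grip_force":{"type":"number"}},"required":["moves"]}

```bash
mkdir -p pics; python3 - <<'E'
from rig import get_obs,cams
import cv2
o=get_obs();print({k:o[k] for k in('time','position','tool_rot','ft_force','grip_width')})
for n in('scene','top'):
    cv2.imwrite(f'pics/{n}0.png',cams.camera(n)); m=cams.camera_model(n); print(n,m)
E
```

```text
{'time': 0.0, 'position': array([0.19964366, 0.59145803, 0.22154831]), 'tool_rot': array([ 1.62184104e-01,  9.86759888e-01, -1.05263328e-03, -3.62526101e-04]), 'ft_force': array([ 0.42073624,  1.01175952, -0.78595556]), 'grip_width': 0.0868311788647242}
scene {'fx': 518.6188493995214, 'fy': 518.6188493995214, 'cx': 313.78776621431723, 'cy': 198.57450160883474, 'dist': array([-0.15815309,  0.        ,  0.        ,  0.        ,  0.        ]), 'R': array([[ 0.46378234,  0.88578423,  0.01709498],
       [ 0.51074851, -0.25155366, -0.82210505],
       [-0.72390739,  0.39000904, -0.56907912]]), 't': array([-0.1657217 , -0.25383808,  1.83959734])}
top {'fx': 396.93397337029984, 'fy': 396.93397337029984, 'cx': 323.11943289307123, 'cy': 198.42958032848165, 'dist': array([-0.03873414,  0.        ,  0.        ,  0.        ,  0.        ]), 'R': array([[ 0.01352728, -0.99964219,  0.02307626],
       [-0.99157591, -0.01638417, -0.12848649],
       [ 0.1288186 , -0.02114379, -0.99144274]]), 't': array([-0.11764882,  0.58528215,  1.02173445])}
```

View pics/top0.png

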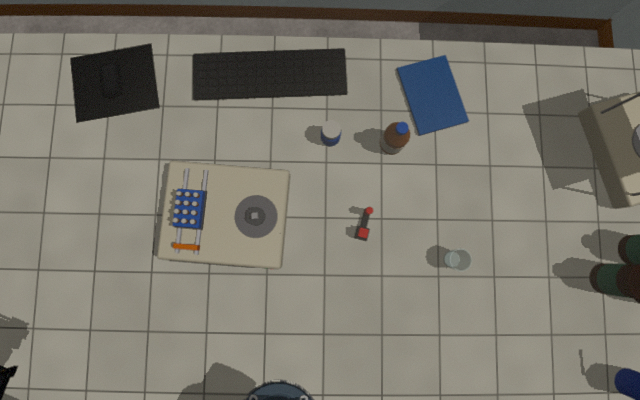

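View pics/scene0.png

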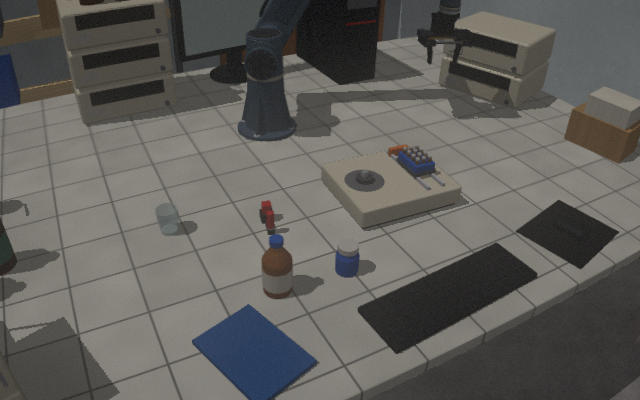

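The top view shows the crank grip at about (363,232), its knob at (369,210) and the shaft at (255,215). The wash jar is at (331,133), the amber bottle at (397,137), and the beaker at (457,260). The scene view agrees with this.

```bash
cat > h.py <<'E'
from rig import get_obs,cams
import cv2,numpy as np
from scipy.spatial.transform import Rotation as Ro
def back(m,uv,z):
    K=np.array([[m['fx'],0,m['cx']],[0,m['fy'],m['cy']],[0,0,1]])
    p=cv2.undistortPoints(np.array([[uv]],float),K,np.array(m['dist']))[0,0]
    R=np.array(m['R']);C=-R.T@m['t'];d=R.T@np.array([p[0],p[1],1]);return C+d*(z-C[2])/d[2]
def proj(m,X):
    K=np.array([[m['fx'],0,m['cx']],[0,m['fy'],m['cy']],[0,0,1]])
    return cv2.projectPoints(np.array(X,float).reshape(-1,1,3),cv2.Rodrigues(np.array(m['R']))[0],np.array(m['t']),K,np.array(m['dist']))[0][:,0]
def red(im):
    h=cv2.cvtColor(im,cv2.COLOR_BGR2HSV)
    return (((h[...,0]<8)|(h[...,0]>172))&(h[...,1]>140)&(h[...,2]>60)).astype(np.uint8)
E
python3 - <<'E'
from h import *
im=cv2.imread('pics/top0.png');m=cams.camera_model('top')
n,l,s,c=cv2.connectedComponentsWithStats(red(im))
for i in range(1,n):
    if s[i][4]>15: print(s[i],c[i])
for n,uv,z in(('grip',(363,232),.045),('knob',(369,210),.06),('shaft',(255,215),.096),('unitTL',(167,163),.066),('TR',(289,170),.066),('BR',(281,268),.066),('BL',(158,259),.066)):
    print(n,back(m,uv,z).round(4))
cr=np.hstack([cv2.resize(im[190:255,335:400],None,fx=6,fy=6,interpolation=2),cv2.resize(im[182:247,222:287],None,fx=6,fy=6,interpolation=2)])
cv2.imwrite('pics/crop.png',cr)
E
```

```text
[366 207   7   7  36] [368.91666667 210.02777778]
[358 228  11  10  81] [362.85185185 232.33333333]
grip [ 0.4987 -0.2151  0.045 ]
knob [ 0.5557 -0.229   0.06  ]
shaft [0.5349 0.0626 0.096 ]
unitTL [0.6706 0.3033 0.066 ]
TR [ 0.6572 -0.0177  0.066 ]
BR [ 0.4032 -0.0035  0.066 ]
BL [0.4209 0.3106 0.066 ]
```

View pics/crop.png

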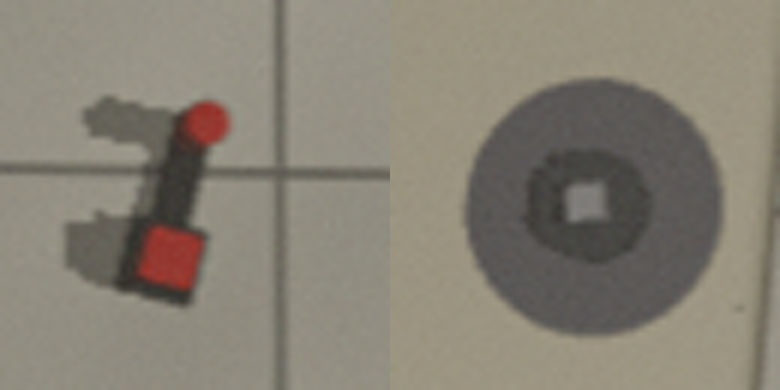

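The crop shows the grip top centre at about top pixel (363.5,233), the knob top at (369.5,210.5), and the shaft face at (255,215.7), nearly axis-aligned. I'll approach the crank and measure it with the wrist camera.

```bash
cat >> h.py <<'E'
def tool():
    o=get_obs();R=Ro.from_quat(o['tool_rot']).as_matrix();return o,np.array(o['position']),R
def shift(X):
    o,p,R=tool();return R.T@(np.array(X)-p)
def yaw():
    o,p,R=tool();return np.degrees(np.arctan2(R[1,0],R[0,0]))
E
python3 - <<'E'
from h import *
m=cams.camera_model('top')
g=back(m,(363.3,232.7),.052);k=back(m,(369.3,210.3),.065);s=back(m,(255,215.7),.096)
print(g,k,s,np.degrees(np.arctan2(*(k-g)[1::-1])),np.linalg.norm((k-g)[:2]))
o,p,R=tool();w=cams.camera_model('wrist');C=-np.array(w['R']).T@w['t']
print('cam in tool',R.T@(C-p),R.T@np.array(w['R']).T,w['fx'],w['cx'],w['cy'],w['dist'])
print(shift([g[0],g[1],.2]),yaw())
E
```

```text
[ 0.49656687 -0.21502494  0.052     ] [ 0.55442776 -0.22904524  0.065     ] [0.533116   0.06257691 0.096     ] -13.620827863252666 0.05953529955628907
cam in tool [ 0.0763634  -0.00023018 -0.16217949] [[-1.16604504e-03 -9.60623634e-01 -2.77850451e-01]
 [ 9.99998925e-01 -1.36717354e-03  5.30124870e-04]
 [-8.89120265e-04 -2.77849534e-01  9.60624196e-01]] 331.74644094432557 319.83773176452655 198.0778791130293 [-0.01760689  0.          0.          0.          0.        ]
[-0.53944051 -0.66904888  0.02277069] 161.33150107840473
```

Call:
servo_tool(moves="-0.025 -0.031 0 0 0.087;-0.05 -0.062 0 0 0.087;-0.075 -0.093 0 0 0.087;-0.1 -0.124 0 0 0.087;-0.125 -0.155 0 0 0.087;-0.15 -0.186 0 0 0.087;-0.175 -0.217 0 0 0.087;-0.2 -0.248 0 0 0.087;-0.225 -0.279 0 0 0.087;-0.25 -0.31 0 0 0.087")

```text
time: 0.93
position: [0.3376, 0.2166, 0.2225]
tool_rot: [0.162, 0.987, -0.0, -0.0]
ft_force: [1.4, -0.7, 0.7]
grip_width: 0.087
grip_force: 0.0
```

Call:
servo_tool(moves="-0.025 -0.031 0 0 0.087;-0.05 -0.062 0 0 0.087;-0.075 -0.093 0 0 0.087;-0.1 -0.124 0 0 0.087;-0.125 -0.155 0 0 0.087;-0.15 -0.186 0 0 0.087;-0.175 -0.217 0 0 0.087;-0.2 -0.248 0 0 0.087;-0.225 -0.279 0 0 0.087;-0.25 -0.31 0 -4 0.087")

```text
time: 1.77
position: [0.4752, -0.1572, 0.2223]
tool_rot: [0.128, 0.992, 0.0, -0.0]
ft_force: [0.9, 0.4, -0.2]
grip_width: 0.087
grip_force: 0.0
```

```bash
python3 - <<'E'
from h import *
o,p,R=tool();print(o['time'],p,o['q'],yaw(),shift([.4966,-.215,.15]))
E
```

```text
1.7667 [ 0.47520413 -0.15723358  0.22225616] [-5.43293045e-01  3.61633167e-01  1.73911527e+00  2.53143021e-04
  1.04171847e+00 -1.85848561e+00] 165.3476670413817 [-0.03536833 -0.05050866  0.07220562]
```

Call:
servo_tool(moves="-0.018 -0.025 0.03 -1 0.087;-0.035 -0.05 0.05 -1 0.087;-0.035 -0.05 0.06 -1 0.087;-0.035 -0.05 0.06 -1 0.087;-0.035 -0.05 0.06 -1 0.087")

```text
time: 2.18
position: [0.4952, -0.2115, 0.1616]
tool_rot: [0.119, 0.993, 0.001, -0.002]
ft_force: [-0.5, 0.5, -0.2]
grip_width: 0.0871
grip_force: 0.0
```

```bash
python3 - <<'E'
from h import *
o,p,R=tool();w=cams.camera_model('wrist');im=cams.camera('wrist');cv2.imwrite('pics/w1.png',im);print(p,yaw())
n,l,s,c=cv2.connectedComponentsWithStats(red(im))
for i in range(1,n):
    if s[i][4]>100:
        print(s[i],c[i],cv2.minAreaRect(np.argwhere(l==i)[:,::-1].astype(np.float32)))
g=np.array([.4966,-.215]);a=np.radians(-13.6);x=np.array([np.cos(a),np.sin(a)]);y=np.array([-x[1],x[0]])
print(proj(w,[[*(g+12*sx*x/1000+12*sy*y/1000),.052] for sx,sy in((1,1),(1,-1),(-1,-1),(-1,1))]+[[*(g+.06*x),.065]]))
E
```

```text
[ 0.49520491 -0.21148194  0.16160879] 166.3589133159165
[303 179  29  34 898] [316.91091314 195.64476615] ((317.0, 195.5), (33.0, 28.0), 90.0)
[306 240  22  32 598] [316.89966555 256.72909699] ((316.5, 255.5), (31.0, 21.0), 90.0)
[[330.07454129 211.75544517]
 [302.26725378 211.85313232]
 [301.77226803 184.80712735]
 [330.23437709 184.710206  ]
 [316.38028908 269.19582611]]
```

View pics/w1.png

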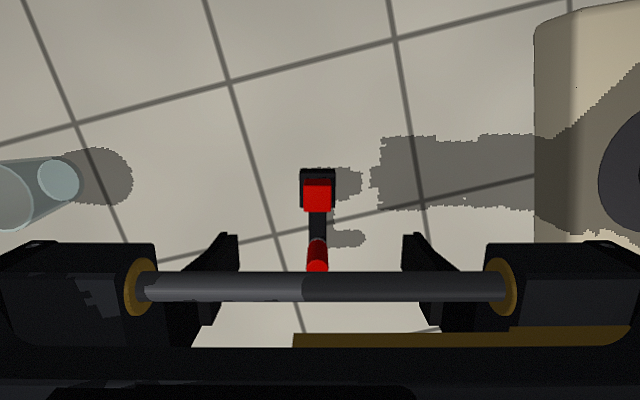

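The picture shows the grip spanning columns 303–331 with its top far edge at row 212, within 1 px of the prediction. Both fingers clear it, so I'll descend.

```bash
python3 - <<'E'
from h import *
print(shift([.4967,-.2147,.028]),yaw())
E
```

```text
[-0.00196455 -0.00320046  0.13455281] 166.3589133159165
```

Call:
servo_tool(moves="-0.001 -0.002 0.04 0 0.087;-0.002 -0.003 0.08 0 0.087;-0.002 -0.003 0.11 0 0.087;-0.002 -0.003 0.12 0 0.087;-0.002 -0.003 0.12 0 0.087;-0.002 -0.003 0.12 0 0.087")

```text
time: 2.73
position: [0.4983, -0.2155, 0.0438]
tool_rot: [0.118, 0.993, -0.0, 0.001]
ft_force: [0.7, -0.1, 0.1]
grip_width: 0.0869
grip_force: 0.0
```

```bash
python3 - <<'E'
from h import *
o,p,R=tool();print(o['time'],p,shift([.4967,-.2147,.028]),yaw(),o['joint_velocities'])
E
```

```text
2.7333 [ 0.49833885 -0.2154911   0.04376017] [0.00179675 0.00039018 0.01575799] 166.4021119282938 [-0.00225727 -0.03050898 -0.02094921 -0.00156284 -0.00294766 -0.00091792]
```

Now lower the last bit and close softly, then firmly.

Call:
servo_tool(moves="0.001 0 0.008 0 0.087;0.001 0 0.0145 0 0.06;0.001 0 0.0145 0 0.03;0.001 0 0.0145 0 0.015;0.001 0 0.0145 0 0.01;0.001 0 0.0145 0 0.01;0.001 0 0.0145 0 0.01;0.001 0 0.0145 0 0.01", grip_force=30)

```text
time: 3.4
position: [0.4968, -0.2158, 0.0282]
tool_rot: [0.119, 0.993, -0.0, 0.0]
ft_force: [-0.8, 0.3, -0.3]
grip_width: 0.0484
grip_force: 0.0
```

Call:
servo_tool(moves="0 0 0 0 0.01;0 0 0 0 0.01;0 0 -0.01 0 0.01;0 0 -0.04 0 0.01;0 0 -0.08 0 0.01;0 0 -0.12 0 0.01;0 0 -0.12 0 0.01;0 0 -0.12 0 0.01;0 0 -0.12 0 0.01", grip_force=40)

```text
time: 4.15
position: [0.4963, -0.2154, 0.1484]
tool_rot: [0.119, 0.993, -0.0, -0.0]
ft_force: [-0.5, -0.1, 0.6]
grip_width: 0.0101
grip_force: 0.0
```

```bash
python3 - <<'E'
from h import *
m=cams.camera_model('top')
s=back(m,(255,215.7),.096)
o,p,R=tool();print(o['time'],p,o['ft_force'],shift([s[0],s[1],.16]),yaw(),o['q'])
E
```

```text
4.15 [ 0.49630258 -0.2153556   0.14836556] [-0.49822912 -0.13069882  0.59255053] [ 0.02987373  0.27876347 -0.01164286] 166.33812773386603 [-6.16017828e-01  5.18194926e-01  1.71628820e+00 -4.87560488e-05
  9.07118040e-01 -1.94833947e+00]
```

The fingers are slower than I assumed, so they closed above the crank. I'll reopen and look.

Call:
servo_tool(moves="0 0 0 0 0.06;0 0 0 0 0.06;0 0 0 0 0.06;0 0 0 0 0.06;0 0 0 0 0.06;0 0 0 0 0.06;0 0 0 0 0.06;0 0 0 0 0.06")

```text
time: 4.82
position: [0.4967, -0.2157, 0.148]
tool_rot: [0.119, 0.993, 0.0, -0.0]
ft_force: [-0.1, 0.5, -0.7]
grip_width: 0.055
grip_force: 0.0
```

```bash
python3 - <<'E'
from h import *
o,p,R=tool();w=cams.camera_model('wrist');im=cams.camera('wrist');cv2.imwrite('pics/w2.png',im);print(p,yaw(),o['grip_width'])
n,l,s,c=cv2.connectedComponentsWithStats(red(im))
for i in range(1,n):
    if s[i][4]>100: print(s[i],c[i])
g=np.array([.4966,-.215]);a=np.radians(-13.6);x=np.array([np.cos(a),np.sin(a)]);y=np.array([-x[1],x[0]])
print(proj(w,[[*(g+12*sx*x/1000+12*sy*y/1000),.052] for sx,sy in((1,1),(1,-1),(-1,-1),(-1,1))]+[[*(g+.06*x),.065]]))
cv2.imwrite('pics/w2c.png',im[120:320,160:480])
E
```

```text
[ 0.49671499 -0.2157107   0.1479531 ] 166.331495925096 0.055007878748464245
[ 307  179   30   36 1027] [321.40408958 196.48198637]
[311 242  22  30 570] [321.33859649 258.08245614]
[[335.36831626 213.76092215]
 [306.14716837 213.83529067]
 [305.73260524 185.45462932]
 [335.68705857 185.3791969 ]
 [320.90666946 274.03680184]]
```

View pics/w2c.png

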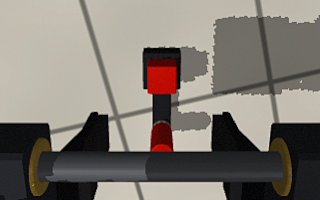

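The crank is undisturbed: its grip spans columns 307–337, as predicted. Next attempt.

Call:
servo_tool(moves="0 0.0005 0.04 0 0.06;0 0.0005 0.08 0 0.06;0 0.0005 0.11 0 0.06;0 0.0005 0.12 0 0.06;0 0.0005 0.12 0 0.06;0 0.0005 0.12 0 0.01;0 0.0005 0.12 0 0.01;0 0.0005 0.12 0 0.01;0 0.0005 0.12 0 0.01;0 0.0005 0.12 0 0.01", grip_force=40)

```text
time: 5.7
position: [0.4976, -0.2157, 0.0294]
tool_rot: [0.119, 0.993, -0.001, 0.001]
ft_force: [0.9, 0.7, -0.3]
grip_width: 0.0349
grip_force: 0.0
```

Call:
servo_tool(moves="0 0 0 0 0.01;0 0 0 0 0.01;0 0 0 0 0.01;0 0 0 0 0.01;0 0 0 0 0.01;0 0 0 0 0.01")

```text
time: 6.2
position: [0.4971, -0.2152, 0.0287]
tool_rot: [0.119, 0.993, -0.0, 0.0]
ft_force: [-0.3, 1.2, 6.1]
grip_width: 0.024
grip_force: 40.0
```

Call:
servo_tool(moves="0 0 -0.03 0 0.01;0 0 -0.07 0 0.01;0 0 -0.11 0 0.01;0 0.01 -0.14 0 0.01;0.005 0.04 -0.14 -3 0.01;0.01 0.08 -0.14 -6 0.01;0.015 0.12 -0.14 -10 0.01;0.02 0.15 -0.14 -13.5 0.01;0.025 0.17 -0.14 -13.5 0.01;0.025 0.17 -0.14 -13.5 0.01")

```text
time: 7.03
position: [0.5108, -0.0397, 0.1674]
tool_rot: [-0.001, 1.0, 0.001, -0.002]
ft_force: [-1.1, -0.3, -1.4]
grip_width: 0.024
grip_force: 40.0
```

```bash
python3 - <<'E'
from h import *
o,p,R=tool();w=cams.camera_model('wrist');im=cams.camera('wrist');print(o['time'],p,yaw(),o['grip_width'],o['q'][5])
s=[.5331,.0626,.096];print(proj(w,s),proj(w,p-[0,0,.0]+[0,0,.0233]))
cv2.imwrite('pics/w3.png',im)
E
```

```text
7.0333 [ 0.51080581 -0.03970499  0.16739525] -179.94494063455136 0.024044153292960807 -1.870062524699605
[[453.8731332  237.53392578]] [[320.26820873 272.53083975]]
```

View pics/w3.png

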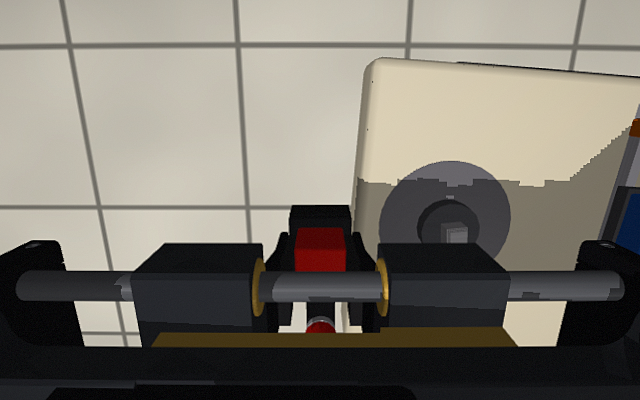

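The shaft appears at about (454,233), as the top camera predicted, but the gripper partly hides it. I'll shift to see it whole.

Call:
servo_tool(moves="-0.03 0 0 0 0.01;-0.05 0 0 0 0.01;-0.05 0 0 0 0.01;-0.05 0 0 0 0.01")

```text
time: 7.42
position: [0.5634, -0.0456, 0.1675]
tool_rot: [0.002, 1.0, -0.0, -0.0]
ft_force: [-1.1, 0.9, -2.1]
grip_width: 0.0237
grip_force: 40.0
```

```bash
python3 - <<'E'
from h import *
o,p,R=tool();w=cams.camera_model('wrist');im=cams.camera('wrist');print(o['time'],p,yaw())
c=proj(w,[.5331,.0626,.096])[0];print(c)
n,l,s,cc=cv2.connectedComponentsWithStats(red(im))
for i in range(1,n):
    if s[i][4]>100: print(s[i])
x0,y0=int(c[0])-40,int(c[1])-40;a=cv2.resize(im[y0:y0+80,x0:x0+80],None,fx=7,fy=7,interpolation=2);print(x0,y0)
cv2.imwrite('pics/w4.png',a);cv2.imwrite('pics/w4f.png',im)
E
```

```text
7.4167 [ 0.56344635 -0.04562013  0.16753409] 179.77314673936206
[470.5850813  168.47242646]
[ 294  228   52   44 2177]
[306 322  30  11 255]
430 128
```

View pics/w4.png

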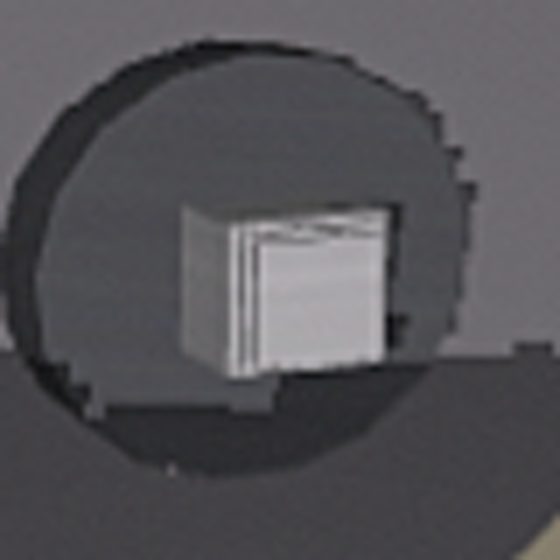

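The crop shows the shaft's top face with corners at about (260,243), (383,237), (383,360) and (262,367) in 7x zoom.

```bash
python3 - <<'E'
from h import *
w=cams.camera_model('wrist');o,p,R=tool()
P=[back(w,(430-.43+a/7,128-.43+b/7),.096) for a,b in((260,243),(383,237),(383,360),(262,367))]
P=np.array(P);c=P.mean(0);print('shaft',P.round(4),c)
for i in range(4):
    d=P[(i+1)%4]-P[i];print(np.linalg.norm(d),np.degrees(np.arctan2(d[1],d[0])))
# base edges of 16 mm part, left vertical face: lower-left edge at boss z=.080
for a,b in((183,205),(183,352)): print(back(w,(430-.43+a/7,128-.43+b/7),.080))
# grip in same camera
gz=p[2]+.0233
print('grip pred bbox',proj(w,[p+R@[sx*.012,sy*.012,-.0233] for sx in(1,-1) for sy in(1,-1)]),p)
m=np.where(red(cv2.imread('pics/w4f.png'))[228:272,285:355]);
for r in(232,240,250,260,268): 
    q=np.where(red(cv2.imread('pics/w4f.png'))[r,280:360])[0]+280;print(r,q.min(),q.max())
E
```

```text
shaft [[0.527  0.0597 0.096 ]
 [0.5264 0.0723 0.096 ]
 [0.5393 0.074  0.096 ]
 [0.54   0.0614 0.096 ]] [0.53318167 0.06684926 0.096     ]
0.012579219604262188 92.61570934266268
0.012956316448985348 7.450862392212613
0.012550754261829646 -86.86274613987732
0.013072611003576757 -172.46475542759822
[0.5256395 0.0580106 0.08     ]
[0.54194187 0.05975327 0.08      ]
grip pred bbox [[346.39692057 249.00995614]
 [293.81199457 249.0852787 ]
 [345.30637204 295.12784393]
 [294.99757775 295.20330318]] [ 0.56200729 -0.04522357  0.1672977 ]
232 297 342
240 296 343
250 294 345
260 295 345
268 295 345
```

Call:
servo_tool(moves="0 0.03 0 0 0.01;0 0.06 0 0 0.01;0 0.09 0 0 0.01;0 0.11 0 0 0.01;0 0.11 0 0 0.01;0 0.11 0 0 0.01;0 0.11 0 0 0.01;0 0.11 0 0 0.01")

```text
time: 8.13
position: [0.5628, 0.0644, 0.168]
tool_rot: [0.002, 1.0, -0.0, -0.0]
ft_force: [0.7, 0.2, -1.8]
grip_width: 0.0237
grip_force: 40.0
```

```bash
python3 - <<'E'
from h import *
o,p,R=tool();w=cams.camera_model('wrist');im=cams.camera('wrist');print(o['time'],p,yaw())
np.save('w5.npy',np.array([w['R'],np.tile(np.array(w['t']),(3,1))]))
c=proj(w,[.5332,.0655,.096])[0];print(c)
x0,y0=int(c[0])-40,int(c[1])-40;print(x0,y0)
a=cv2.resize(im[y0:y0+80,x0:x0+80],None,fx=7,fy=7,interpolation=2)
cv2.imwrite('pics/w5.png',a);cv2.imwrite('pics/w5f.png',im)
g=cv2.cvtColor(im,cv2.COLOR_BGR2GRAY)[y0:y0+80,x0:x0+80];print(g[30:50:2,20:60:2])
E
```

```text
8.1333 [0.56275714 0.06436088 0.16795143] 179.7318274020516
[321.33659006 170.14938311]
281 130
[[ 79  78  78  79  76  72  87 104 114 132 144 140 140 161 172 193  61  47
   50  47]
 [ 78  79  77  79  68 182 165 152 143 121 144 159 149 132 158 132  72  44
   48  45]
 [ 81  82  81  80  71 170 164 151 171 174 174 177 177 174 179 145  80  46
   47  48]
 [ 81  79  80  79  73 169 176 176 176 176 176 175 174 177 180 167 103  47
   49  47]
 [ 81  81  81  81  75 167 179 180 180 180 180 181 182 181 179 181 112  44
   49  48]
 [ 83  83  83  81  79 163 179 180 178 176 177 174 173 173 173 174 123  43
   46  46]
 [ 82  81  81  80  81 125 177 174 173 175 176 177 175 177 178 178 143  39
   50  51]
 [ 80  80  83  81  78 113 182 177 177 176 175 173 174 174 175 177 144  41
   46  50]
 [ 81  78  81  80  80  89 179 174 173 174 173 175 175 174 174 179 116  44
   48  47]
 [ 79  80  80  80  80  65 181 174 173 173 174 174 174 175 175 179 139  37
   67  54]]
```

View pics/w5.png

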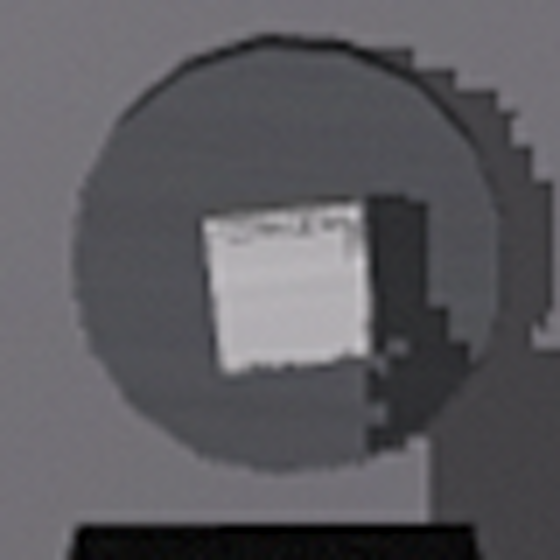

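The picture shows the shaft's square face in full, turned about 5.5° counter-clockwise. Its boss circle spans crop columns 73–500 and rows about 40–472.

```bash
python3 - <<'E'
from h import *
from scipy.optimize import least_squares
z=np.load('w5.npy');w=cams.camera_model('wrist');w['R']=z[0];w['t']=z[1][0]
im=cv2.imread('pics/w5f.png');f=lambda a,b:(281-.43+a/7,130-.43+b/7)
print('boss',back(w,f(286.5,256),.080))
for a,b in((73,256),(500,256),(286,38),(286,472)):print(back(w,f(a,b),.08))
# square: near corners (bottom) full section at z=.093 ; far corners base at .080
B=np.array([f(223,372),f(372,355),f(203,216),f(365,200)])
def r(v):
    x,y,a=v;c,s=np.cos(a),np.sin(a);h=.008
    pt=lambda u,q,zz:[x+c*u-s*q,y+s*u+c*q,zz]
    # image down=+x, right=+y
    return (proj(w,[pt(h,-h,.093),pt(h,h,.093),pt(-h,-h,.088),pt(-h,h,.088)])-B).ravel()
q=least_squares(r,[.533,.065,.09]);print(q.x,np.degrees(q.x[2]),q.fun.round(1))
o,p,R=tool();print(p,yaw(),'grip',proj(w,[p+R@[.012,sy*.012,-.0233] for sy in(1,-1)]))
rr=red(im)
n,l,s,cc=cv2.connectedComponentsWithStats(rr)
for i in range(1,n):
    if s[i][4]>100: print(s[i])
for t in(0.08,):
    x,y,a=q.x;print(o['q'])
E
```

```text
boss [0.53328701 0.0656983  0.08      ]
[0.53315168 0.04240027 0.08      ]
[0.53341498 0.08899895 0.08      ]
[0.50979433 0.0657447  0.08      ]
[0.55779657 0.06553879 0.08      ]
[0.53447506 0.06607754 0.093222  ] 5.3412271788049654 [-0.1  0.1  0.3  0.4  0.6 -0.3 -0.9 -0.2]
[0.56286335 0.06435156 0.16795067] 179.7318274020516 grip [[346.3935171  249.28838894]
 [293.81505478 249.34810412]]
[ 294  227   52   45 2180]
[306 322  30  11 255]
[-8.31710665e-02  5.19480941e-01  1.63553257e+00 -4.35089826e-04
  9.87010416e-01 -1.64904708e+00]
```

Call:
servo_tool(moves="0.01 0.001 0 -2 0.01;0.02 0.0014 0 -4 0.01;0.0287 0.0014 0.01 -5.7 0.01;0.0287 0.0014 0.025 -5.7 0.01;0.0287 0.0014 0.035 -5.7 0.01;0.0287 0.0014 0.038 -5.7 0.01;0.0287 0.0014 0.038 -5.7 0.01;0.0287 0.0014 0.038 -5.7 0.01;0.0287 0.0014 0.038 -5.7 0.01")

```text
time: 8.93
position: [0.5352, 0.067, 0.1305]
tool_rot: [-0.048, 0.999, -0.0, 0.001]
ft_force: [-0.4, -0.1, -2.0]
grip_width: 0.0235
grip_force: 40.0
```

```bash
python3 - <<'E'
from h import *
o,p,R=tool();print(o['time'],p,yaw(),o['ft_force'],shift([.5341,.0658,.1087]))
E
```

```text
8.9333 [0.53517041 0.06697898 0.13050937] -174.48153248340833 [-0.42078125 -0.13767483 -2.02888826] [ 0.00120808 -0.00106442  0.02180807]
```

Call:
servo_tool(moves="0.0008 -0.0008 0.002 0 0.01;0.0008 -0.0008 0.004 0 0.01;0.0008 -0.0008 0.0055 0 0.01;0.0008 -0.0008 0.007 0 0.01;0.0008 -0.0008 0.0085 0 0.01;0.0008 -0.0008 0.0095 0 0.01;0.0008 -0.0008 0.0095 0 0.01", grip_force=25)

```text
time: 9.52
position: [0.534, 0.0664, 0.1204]
tool_rot: [-0.048, 0.999, -0.0, 0.0]
ft_force: [0.8, 0.3, -2.2]
grip_width: 0.0237
grip_force: 25.0
```

Call:
servo_tool(moves="0 0 0.002 0 0.01;0 0 0.004 0 0.01;0 0 0.006 0 0.01;0 0 0.008 0 0.01;0 0 0.0095 0 0.01;0 0 0.0095 0 0.01")

```text
time: 10.02
position: [0.534, 0.0663, 0.1108]
tool_rot: [-0.048, 0.999, -0.0, 0.0]
ft_force: [1.5, -0.6, -3.1]
grip_width: 0.0238
grip_force: 25.0
```

Call:
servo_tool(moves="0 0 0.001 0 0.01;0 0 0.002 0 0.01;0 0 0.003 0 0.01;0 0 0.003 0 0.01;0 0 0.003 0 0.01")

```text
time: 10.43
position: [0.534, 0.0663, 0.1087]
tool_rot: [-0.048, 0.999, -0.0, 0.001]
ft_force: [-0.3, 0.4, 4.9]
grip_width: 0.0236
grip_force: 25.0
```

```bash
python3 - <<'E'
from h import *
o,p,R=tool();print(o['time'],p,yaw(),o['ft_force'],o['moment'],np.degrees(o['q'][5]))
E
```

```text
10.4333 [0.53395824 0.06634756 0.10870805] -174.46455668078707 [-0.28758755  0.37104749  4.89569835] [-0.00345011 -0.01522638  0.02358468] -100.35439770619764
```

The crank is seated: TCP z matches home, with 5 N upward reaction. Winding starts now.

Call:
servo_tool(moves="0 0 0 3 0.01;0 0 0 8 0.01;0 0 0 14 0.01;0 0 0 20 0.01;0 0 0 26 0.01;0 0 0 32 0.01;0 0 0 38 0.01;0 0 0 44 0.01;0 0 0 50 0.01;0 0 0 50 0.01", grip_force=35)

```text
time: 11.27
position: [0.5345, 0.066, 0.1087]
tool_rot: [0.379, 0.925, 0.0, 0.001]
ft_force: [0.6, -1.3, 4.4]
grip_width: 0.0239
grip_force: 35.0
```

```bash
python3 - <<'E'
from h import *
o,p,R=tool();print(o['time'],p,yaw(),o['ft_force'],o['moment'],np.degrees(o['q'][5]))
w=cams.camera_model('wrist');im=cams.camera('wrist');cv2.imwrite('pics/w6.png',im)
t=cams.camera('top');cv2.imwrite('pics/t6.png',t)
def car(im):
    h=cv2.cvtColor(im,cv2.COLOR_BGR2HSV)[150:270,150:220];m=(h[...,0]>105)&(h[...,0]<125)&(h[...,1]>130);y,x=np.where(m);return m.sum(),x.mean()+150,y.mean()+150,y.max()+150
print(car(cv2.imread('pics/top0.png')),car(t))
E
```

```text
11.2667 [0.53451688 0.06603144 0.10871816] 135.47534979332252 [ 0.57374021 -1.33059147  4.39313982] [-0.23361664 -0.16338993  0.0656993 ] -50.27557773714852
(np.int64(523), np.float64(189.51434034416826), np.float64(209.02868068833652), np.int64(227)) (np.int64(19), np.float64(183.89473684210526), np.float64(201.0), np.int64(228))
```

```bash
cat >> h.py <<'E'
def blue(im,m):
    h=cv2.cvtColor(im,cv2.COLOR_BGR2HSV)[140:185,385:450];k=(h[...,0]>105)&(h[...,0]<125)&(h[...,1]>130);y,x=np.where(k);return k.sum(),(x.mean()+385).round(2),(y.mean()+140).round(2)
E
python3 - <<'E'
from h import *
a=cv2.imread('pics/scene0.png');b=cams.camera('scene');cv2.imwrite('pics/s6.png',b)
print(blue(a,0),blue(b,0))
m=cams.camera_model('scene');print(proj(m,[[.53,.14,.1],[.52,.14,.1]]))
E
```

```text
(np.int64(46), np.float64(413.43), np.float64(160.3)) (np.int64(6), np.float64(399.5), np.float64(153.5))
[[386.9250209  162.83451603]
 [384.9297809  161.20175968]]
```

Call:
servo_tool(moves="0 0 0 6 0.01;0 0 0 13 0.01;0 0 0 20 0.01;0 0 0 27 0.01;0 0 0 34 0.01;0 0 0 41 0.01;0 0 0 48 0.01;0 0 0 55 0.01;0 0 0 62 0.01;0 0 0 69 0.01")

```text
time: 12.25
position: [0.5344, 0.066, 0.1087]
tool_rot: [0.837, 0.548, 0.001, 0.001]
ft_force: [1.6, -1.2, 6.3]
grip_width: 0.0235
grip_force: 35.0
```

Call:
servo_tool(moves="0 0 0 7 0.01;0 0 0 14 0.01;0 0 0 21 0.01;0 0 0 28 0.01;0 0 0 35 0.01;0 0 0 42 0.01;0 0 0 49 0.01;0 0 0 56 0.01;0 0 0 63 0.01;0 0 0 68 0.01")

```text
time: 13.08
position: [0.5344, 0.0661, 0.1087]
tool_rot: [1.0, -0.014, 0.001, 0.0]
ft_force: [0.7, -0.8, 5.7]
grip_width: 0.0238
grip_force: 35.0
```

```bash
python3 - <<'E'
from h import *
o,p,R=tool();print(o['time'],p,yaw(),o['ft_force'],o['moment'],np.degrees(o['q'][5]),o['grip_width'])
print(blue(cams.camera('scene'),0))
E
```

```text
13.0833 [0.53437496 0.06611357 0.10873542] -1.5484514717668805 [ 0.6593855  -0.82306344  5.70649   ] [-0.1485914  -0.00275199  0.26434845] 86.7508186002131 0.02383412285086915
(np.int64(14), np.float64(398.93), np.float64(153.93))
```

The moment reads 0.26 N m, matching the expected shaft drag, so it's winding. I'll continue to near the wrist limit and then regrip.

Call:
servo_tool(moves="0 0 0 7 0.01;0 0 0 14 0.01;0 0 0 21 0.01;0 0 0 28 0.01;0 0 0 35 0.01;0 0 0 42 0.01;0 0 0 49 0.01;0 0 0 56 0.01;0 0 0 63 0.01;0 0 0 68 0.01")

```text
time: 13.97
position: [0.5344, 0.0662, 0.1087]
tool_rot: [0.821, -0.57, 0.001, -0.0]
ft_force: [0.8, 0.2, 5.7]
grip_width: 0.0238
grip_force: 35.0
```

Call:
servo_tool(moves="0 0 0 0 0.01;0 0 0 0 0.045;0 0 0 0 0.045;0 0 0 0 0.045;0 0 0 0 0.045;0 0 0 0 0.045;0 0 -0.01 0 0.045;0 0 -0.03 0 0.045;0 0 -0.04 0 0.045;0 0 -0.04 0 0.045")

```text
time: 14.8
position: [0.5356, 0.0663, 0.1507]
tool_rot: [0.822, -0.57, 0.003, -0.001]
ft_force: [0.1, -0.1, -0.3]
grip_width: 0.0449
grip_force: 0.0
```

```bash
python3 - <<'E'
from h import *
o,p,R=tool();print(o['time'],p,yaw(),o['ft_force'],o['moment'],np.degrees(o['q'][5]),o['grip_width'])
cv2.imwrite('pics/w7.png',cams.camera('wrist'));cv2.imwrite('pics/t7.png',cams.camera('top'));cv2.imwrite('pics/s7.png',cams.camera('scene'))
a=[cv2.imread(f'pics/{n}.png') for n in('w7','t7','s7')]
cv2.imwrite('pics/v7.png',np.vstack([cv2.resize(a[0],(480,300)),np.hstack([cv2.resize(a[1][140:290,140:300],(240,225)),cv2.resize(a[2][110:235,310:470],(240,225))])]))
E
```

```text
14.8 [0.53560728 0.06626031 0.15072581] -69.45405711146925 [ 0.05769162 -0.06178331 -0.28232918] [ 0.02581996  0.10427261 -0.00305711] 154.63404481791665 0.04485124416223351
```

View pics/v7.png

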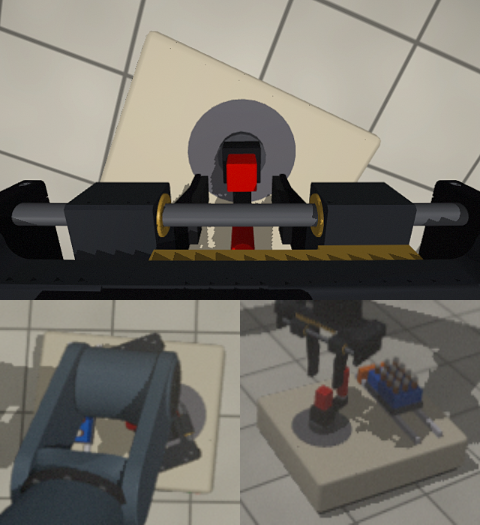

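The crank sits on the shaft, square to the tool, and the carriage is moving toward the orange stop. I'll rewind the empty wrist 270°.

Call:
servo_tool(moves="0 0 -0.008 -7 0.045;0 0 -0.008 -14 0.045;0 0 -0.008 -21 0.045;0 0 -0.008 -28 0.045;0 0 -0.008 -35 0.045;0 0 -0.008 -42 0.045;0 0 -0.008 -49 0.045;0 0 -0.008 -56 0.045;0 0 -0.008 -63 0.045;0 0 -0.008 -70 0.045")

```text
time: 15.78
position: [0.5328, 0.0664, 0.155]
tool_rot: [1.0, 0.008, -0.001, -0.0]
ft_force: [-0.3, -0.2, 0.3]
grip_width: 0.0449
grip_force: 0.0
```

Call:
servo_tool(moves="0 0 0 -7 0.045;0 0 0 -14 0.045;0 0 0 -21 0.045;0 0 0 -28 0.045;0 0 0 -35 0.045;0 0 0 -42 0.045;0 0 0 -49 0.045;0 0 0 -56 0.045;0 0 0 -63 0.045;0 0 0 -70 0.045")

```text
time: 16.62
position: [0.5328, 0.0664, 0.155]
tool_rot: [0.815, 0.58, -0.001, -0.001]
ft_force: [-0.1, 0.1, 0.1]
grip_width: 0.045
grip_force: 0.0
```

Call:
servo_tool(moves="0 0 0 -7 0.045;0 0 0 -14 0.045;0 0 0 -21 0.045;0 0 0 -28 0.045;0 0 0 -35 0.045;0 0 0 -42 0.045;0 0 0 -49 0.045;0 0 0 -56 0.045;0 0 0 -63 0.045;0 0 0 -70 0.045")

```text
time: 17.45
position: [0.5328, 0.0664, 0.155]
tool_rot: [0.335, 0.942, -0.0, -0.001]
ft_force: [-0.2, 0.6, -0.0]
grip_width: 0.045
grip_force: 0.0
```

Call:
servo_tool(moves="0 0 0 -7 0.045;0 0 0 -14 0.045;0 0 0 -21 0.045;0 0 0 -28 0.045;0 0 0 -35 0.045;0 0 0 -42 0.045;0 0 0 -49 0.045;0 0 0 -56 0.045;0 0 0 -60 0.045;0 0 0 -60 0.045")

```text
time: 18.28
position: [0.5329, 0.0664, 0.1551]
tool_rot: [-0.179, 0.984, 0.0, -0.001]
ft_force: [-0.5, 0.0, 0.0]
grip_width: 0.045
grip_force: 0.0
```

```bash
python3 - <<'E'
from h import *
o,p,R=tool();print(o['time'],p,yaw(),np.degrees(o['q'][5]),shift([.5344,.0661,.1092]))
E
```

```text
18.2833 [0.53290864 0.0663701  0.15507776] -159.40282259006028 -115.42440366654421 [-0.00138878 -0.00081778  0.04587449]
```

Call:
servo_tool(moves="-0.001 -0.0005 0.02 0 0.045;-0.001 -0.0005 0.035 0 0.045;-0.001 -0.0005 0.042 0 0.045;-0.001 -0.0005 0.0455 0 0.045;-0.001 -0.0005 0.0455 0 0.01;-0.001 -0.0005 0.0455 0 0.01;-0.001 -0.0005 0.0455 0 0.01;-0.001 -0.0005 0.0455 0 0.01;-0.001 -0.0005 0.0455 0 0.01;-0.001 -0.0005 0.0455 0 0.01", grip_force=30)

```text
time: 19.12
position: [0.5352, 0.0663, 0.1113]
tool_rot: [-0.178, 0.984, -0.0, 0.001]
ft_force: [-0.3, 0.8, 2.8]
grip_width: 0.024
grip_force: 29.9
```

```bash
python3 - <<'E'
from h import *
o,p,R=tool();print(o['time'],p,yaw(),o['ft_force'],o['moment'],o['grip_width'],o['grip_force'])
E
```

```text
19.1167 [0.53522513 0.0663269  0.1112734 ] -159.4562444994401 [-0.30108582  0.83506113  2.81112307] [0.1538629  0.09732133 0.0475223 ] 0.024044917439293864 29.92231696844101
```

Call:
servo_tool(moves="0 0 0 7 0.01;0 0 0 14 0.01;0 0 0 21 0.01;0 0 0 28 0.01;0 0 0 35 0.01;0 0 0 42 0.01;0 0 0 49 0.01;0 0 0 56 0.01;0 0 0 63 0.01;0 0 0 70 0.01")

```text
time: 19.95
position: [0.535, 0.0656, 0.1113]
tool_rot: [0.42, 0.907, -0.001, 0.001]
ft_force: [-1.5, -1.2, 2.7]
grip_width: 0.0238
grip_force: 30.0
```

Call:
servo_tool(moves="0 0 0 7 0.01;0 0 0 14 0.01;0 0 0 21 0.01;0 0 0 28 0.01;0 0 0 35 0.01;0 0 0 42 0.01;0 0 0 49 0.01;0 0 0 56 0.01;0 0 0 63 0.01;0 0 0 70 0.01")

```text
time: 20.78
position: [0.5342, 0.0655, 0.1113]
tool_rot: [0.865, 0.502, -0.001, 0.001]
ft_force: [-2.0, -1.6, 5.4]
grip_width: 0.0238
grip_force: 30.0
```

Call:
servo_tool(moves="0 0 0 6 0.01;0 0 0 12 0.01;0 0 0 18 0.01;0 0 0 24 0.01;0 0 0 30 0.01;0 0 0 36 0.01;0 0 0 42 0.01;0 0 0 48 0.01;0 0 0 54 0.01;0 0 0 60 0.01", grip_force=25)

```text
time: 21.62
position: [0.5338, 0.0661, 0.1113]
tool_rot: [1.0, 0.003, -0.001, 0.0]
ft_force: [-2.4, -0.5, 4.2]
grip_width: 0.0238
grip_force: 25.0
```

```bash
python3 - <<'E'
from h import *
o,p,R=tool();print(o['time'],p,yaw(),np.degrees(o['q'][5]),o['ft_force'],o['moment'],o['grip_width'],o['grip_force'])
E
```

```text
21.6167 [0.53383009 0.06606023 0.11125203] 0.32753531091989124 84.89035176211658 [-2.35782426 -0.53861566  4.15081981] [-0.04695063  0.55811292  0.25025901] 0.023809278476007476 24.99924749135971
```

Drag is still 0.25 N m. I'll go on in gentler steps.

Call:
servo_tool(moves="0 0 0 5 0.01;0 0 0 10 0.01;0 0 0 15 0.01;0 0 0 20 0.01;0 0 0 25 0.01;0 0 0 30 0.01;0 0 0 35 0.01;0 0 0 40 0.01;0 0 0 44 0.01")

```text
time: 22.37
position: [0.534, 0.0665, 0.1112]
tool_rot: [0.928, -0.372, -0.001, 0.0]
ft_force: [-2.4, 1.3, 5.1]
grip_width: 0.0237
grip_force: 25.0
```

Call:
servo_tool(moves="0 0 0 3 0.01;0 0 0 6 0.01;0 0 0 9 0.01;0 0 0 12 0.01;0 0 0 15 0.01;0 0 0 18 0.01;0 0 0 21 0.01;0 0 0 24 0.01;0 0 0 26 0.01")

```text
time: 23.12
position: [0.5343, 0.0667, 0.1113]
tool_rot: [0.821, -0.57, -0.0, -0.0]
ft_force: [-1.6, 1.2, 5.2]
grip_width: 0.0237
grip_force: 25.0
```

```bash
python3 - <<'E'
from h import *
o,p,R=tool();print(o['time'],p,yaw(),np.degrees(o['q'][5]),o['ft_force'],o['moment'],o['grip_width'],o['grip_force'])
E
```

```text
23.1167 [0.53425888 0.06672315 0.11126553] -69.53981407983008 154.7329805359293 [-1.620305    1.21582706  5.1535777 ] [0.36565846 0.37876352 0.29499012] 0.02370724300732611 24.990609884262085
```

525° wound and no stop yet, so I'll regrip once more.

Call:
servo_tool(moves="0 0 0 0 0.045;0 0 0 0 0.045;0 0 0 0 0.045;0 0 0 0 0.045;0 0 0 0 0.045;0 0 -0.01 0 0.045;0 0 -0.03 0 0.045;0 0 -0.045 0 0.045;0 0 -0.045 -7 0.045;0 0 -0.045 -14 0.045")

```text
time: 23.95
position: [0.5358, 0.0661, 0.1575]
tool_rot: [0.886, -0.463, 0.002, -0.001]
ft_force: [-0.3, -0.2, -0.8]
grip_width: 0.045
grip_force: 0.0
```

Call:
servo_tool(moves="0 0 0 -7 0.045;0 0 0 -14 0.045;0 0 0 -21 0.045;0 0 0 -28 0.045;0 0 0 -35 0.045;0 0 0 -42 0.045;0 0 0 -49 0.045;0 0 0 -56 0.045;0 0 0 -63 0.045;0 0 0 -70 0.045")

```text
time: 24.78
position: [0.5349, 0.0662, 0.1562]
tool_rot: [0.992, 0.13, 0.0, 0.0]
ft_force: [-0.0, -0.1, -1.2]
grip_width: 0.0454
grip_force: 0.0
```

Call:
servo_tool(moves="0 0 0 -7 0.045;0 0 0 -14 0.045;0 0 0 -21 0.045;0 0 0 -28 0.045;0 0 0 -35 0.045;0 0 0 -42 0.045;0 0 0 -49 0.045;0 0 0 -56 0.045;0 0 0 -63 0.045;0 0 0 -70 0.045")

```text
time: 25.62
position: [0.5349, 0.0662, 0.1563]
tool_rot: [0.738, 0.675, 0.0, 0.0]
ft_force: [-0.2, 0.4, 0.1]
grip_width: 0.0452
grip_force: 0.0
```

Call:
servo_tool(moves="0 0 0 -7 0.045;0 0 0 -14 0.045;0 0 0 -21 0.045;0 0 0 -28 0.045;0 0 0 -35 0.045;0 0 0 -42 0.045;0 0 0 -49 0.045;0 0 0 -56 0.045;0 0 0 -63 0.045;0 0 0 -70 0.045")

```text
time: 26.45
position: [0.5349, 0.0662, 0.1563]
tool_rot: [0.217, 0.976, 0.0, 0.0]
ft_force: [-0.2, 0.5, -0.4]
grip_width: 0.0449
grip_force: 0.0
```

Call:
servo_tool(moves="0 0 0 -7 0.045;0 0 0 -14 0.045;0 0 0 -21 0.045;0 0 0 -28 0.045;0 0 0 -35 0.045;0 0 0 -42 0.045;0 0 0 -46 0.045;0 0 0 -46 0.045")

```text
time: 27.12
position: [0.535, 0.0662, 0.1562]
tool_rot: [-0.179, 0.984, -0.0, 0.0]
ft_force: [0.6, 0.2, 0.0]
grip_width: 0.045
grip_force: 0.0
```

```bash
python3 - <<'E'
from h import *
o,p,R=tool();print(o['time'],p,yaw(),np.degrees(o['q'][5]),shift([.5344,.0662,.1090]))
E
```

```text
27.1167 [0.53495122 0.06617406 0.15620229] -159.3989315885579 -115.43071044575699 [0.00053783 0.00023456 0.04720187]
```

Call:
servo_tool(moves="0.0005 0 0.02 0 0.045;0.0005 0 0.035 0 0.045;0.0005 0 0.043 0 0.045;0.0005 0 0.047 0 0.045;0.0005 0 0.047 0 0.01;0.0005 0 0.047 0 0.01;0.0005 0 0.047 0 0.01;0.0005 0 0.047 0 0.01;0.0005 0 0.047 0 0.01;0.0005 0 0.047 0 0.01", grip_force=22)

```text
time: 27.95
position: [0.5348, 0.0662, 0.1093]
tool_rot: [-0.178, 0.984, -0.0, 0.001]
ft_force: [-0.1, 0.6, 3.4]
grip_width: 0.0238
grip_force: 21.8
```

Call:
servo_tool(moves="0 0 0 2 0.01;0 0 0 5 0.01;0 0 0 8 0.01;0 0 0 11 0.01;0 0 0 14 0.01;0 0 0 17 0.01;0 0 0 20 0.01;0 0 0 23 0.01;0 0 0 26 0.01;0 0 0 29 0.01")

```text
time: 28.78
position: [0.5348, 0.066, 0.1093]
tool_rot: [0.074, 0.997, -0.0, 0.001]
ft_force: [-0.9, -0.3, 2.7]
grip_width: 0.0239
grip_force: 21.9
```

```bash
cat > st.py <<'E'
from h import *
o,p,R=tool();print(o['time'],p,yaw().round(2),np.degrees(o['q'][5]),o['ft_force'],o['moment'],o['grip_width'],o['grip_force'])
E
python3 st.py
```

```text
28.7833 [0.53483318 0.06601986 0.10929033] 171.46 -86.2732616948103 [-0.90519472 -0.31483145  2.71300687] [0.07311023 0.02255821 0.24130361] 0.023856248125433726 21.941265603527427
```

Call:
servo_tool(moves="0 0 0 3 0.01;0 0 0 6 0.01;0 0 0 9 0.01;0 0 0 12 0.01;0 0 0 15 0.01;0 0 0 18 0.01;0 0 0 21 0.01;0 0 0 24 0.01")

```text
time: 29.45
position: [0.5348, 0.0659, 0.1093]
tool_rot: [0.279, 0.96, -0.0, 0.001]
ft_force: [-0.7, 1.1, 3.7]
grip_width: 0.0242
grip_force: 22.9
```

```bash
python3 st.py
```

```text
29.45 [0.53479695 0.06590203 0.1092864 ] 147.56 -62.34316129129414 [-0.68280413  1.09298929  3.72447357] [0.1796588  0.15304585 0.75798514] 0.02423834912289854 22.921025785035454
```

Call:
servo_tool(moves="0 0 0 3 0.01;0 0 0 6 0.01;0 0 0 9 0.01;0 0 0 12 0.01;0 0 0 15 0.01;0 0 0 18 0.01;0 0 0 21 0.01;0 0 0 24 0.01")

```text
time: 30.12
position: [0.5374, 0.0629, 0.1096]
tool_rot: [0.471, 0.882, -0.001, 0.005]
ft_force: [1.8, -10.4, 0.8]
grip_width: 0.0296
grip_force: 26.3
```

```bash
python3 st.py
```

```text
30.1167 [0.53736354 0.06285258 0.10960954] 123.76 -38.37553227382986 [  1.77215799 -10.38995932   0.79418793] [-1.98158618 -0.42992894  0.85681096] 0.029630740671543455 26.277502314769663
```

The stop was felt during the first of those steps (moment 0.76 N m), and the jaws slipped on the second. I'll open in place now, without turning back.

Call:
servo_tool(moves="0 0 0 0 0.035;0 0 0 0 0.05;0 0 0 0 0.06;0 0 0 0 0.06;0 0 0 0 0.06;0 0 0 0 0.06;0 0 0 0 0.06;0 0 0 0 0.06")

```text
time: 30.78
position: [0.5341, 0.0662, 0.1085]
tool_rot: [0.473, 0.881, -0.0, -0.0]
ft_force: [-0.2, 0.2, 0.5]
grip_width: 0.0594
grip_force: 0.0
```

```bash
python3 st.py; python3 -c "from rig import job;print([x for x in dir(job) if x[0]!='_'])"
```

```text
30.7833 [0.53414306 0.06624998 0.10848777] 123.55 -38.38364875846955 [-0.20236006  0.19690601  0.53123792] [-0.005326    0.0549035   0.04087313] 0.059372168273726836 0.0
['hand_in']
```

Call:
servo_tool(moves="0 0 -0.02 0 0.06;0 0 -0.05 0 0.06;0 0 -0.09 0 0.06;0 0 -0.1 0 0.06;-0.03 -0.02 -0.11 0 0.06;-0.06 -0.04 -0.11 0 0.06;-0.09 -0.06 -0.11 0 0.06;-0.12 -0.08 -0.11 0 0.06;-0.15 -0.1 -0.11 0 0.06;-0.15 -0.1 -0.11 0 0.06")

```text
time: 31.62
position: [0.5348, -0.1207, 0.2186]
tool_rot: [0.475, 0.88, -0.001, 0.002]
ft_force: [0.2, 0.1, 0.2]
grip_width: 0.0602
grip_force: 0.0
```

```bash
python3 - <<'E'
from h import *
a=cams.camera('top');b=cams.camera('scene')
cv2.imwrite('pics/v8.png',np.hstack([cv2.resize(a[145:285,145:300],None,fx=2.5,fy=2.5,interpolation=2)[:350],cv2.resize(b[120:240,310:470],None,fx=2.5,fy=2.5,interpolation=2).copy() if 0 else cv2.resize(b[115:255,310:470],None,fx=2.5,fy=2.5,interpolation=2)]))
m=cams.camera_model('top')
n,l,s,c=cv2.connectedComponentsWithStats(red(a))
for i in range(1,n):
    if s[i][4]>12: print(s[i],c[i],back(m,c[i],.132),back(m,c[i],.145))
E
```

```text
[246 208  13  13  99] [252.05050505 214.09090909] [0.53390476 0.06444152 0.132     ] [0.53277165 0.06239635 0.145     ]
[235 232  11   8  69] [240.34782609 235.75362319] [0.48129058 0.09064303 0.132     ] [0.48087077 0.08824265 0.145     ]
```

View pics/v8.png

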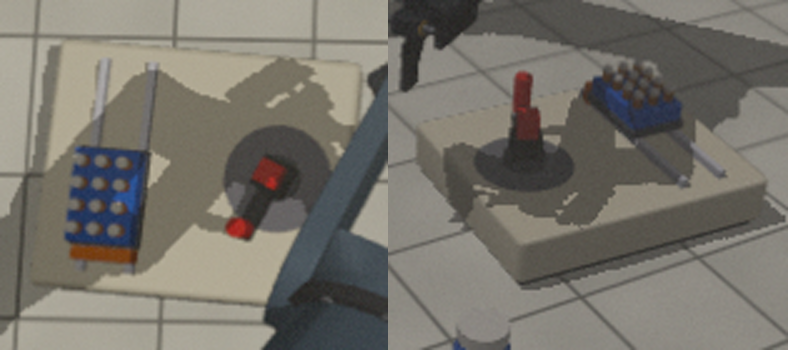

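The top view shows the blue carriage against the orange block. The crank is upright on the shaft at about (252,214), and the arm is clear, so I'm handing in.

```bash
python3 -c "
from rig import job
print(job.hand_in())"
```

```text
the job is handed in; nothing more can be done
None
```

The job is handed in; no verdict came back. The crank is on the shaft and released, and I wound it about 1.6 turns clockwise until the carriage reached its orange stop. I did not stop at first touch: one extra 24° step pressed against the stop and slipped in the jaws (last reading 0.86 N m, about 71 N by the task's figures, against the 120 N limit).

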